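# Scan the slide stand's label and put the reader in the narrow cup

## Task

Take the pen-shaped code reader from its slanted dock, point its nose squarely at the middle of the barcode label on the slanted slide stand from about 40 mm away without touching the stand, and hold it steady there for two seconds. Then stand the reader nose down in the narrow steel cup, lowering it to the bottom before letting go, so that it stays upright in the standing cup. Leave the other things on the bench where they are.

Things in the scene. Friction and masses are not known exactly. Their poses are not given: they have to be found in the camera images.
- reader: Code reader: straight white pen 160 mm long, 0.11 kg, loose. Square section 22 x 22 mm; the last 15 mm are a black round nose 18 mm in diameter. Origin: centre of the nose's end. z runs along the pen from nose to butt (it reads along -z); x, y are square to its flats. It starts nose down in the dock, leaning 30 degrees from vertical; the lower 80 mm lie in the trough, the rest is free.
- reader_beam (a point): Point on the reader's axis, 40 mm ahead of the nose: where the beam should meet the label (axes as reader).
- dock: Charging dock, fixed: white foot 130 x 85 x 12 mm with a slanted grey trough open above and at its upper end, 103 mm at its highest. Origin: centre of the underside. The reader's nose starts at (-35, 0, 30) mm here, its axis leaning towards the dock's +x, which faces away from the robot (world +x within 23 degrees). The reader slides out freely along its axis.
- stand: Slanted aluminium slide stand, fixed: base 120 x 116 mm, panel 130 mm (up the slope) x 116 mm whose face looks up and towards the stand's +x (normal 35 degrees from vertical), glass slides left and right of the label; highest edge 96 mm. Origin: centre of the underside. Its +x faces away from the robot (world +x within 23 degrees).
- label: White barcode label with black bars, 30 mm along x (which points up the slope) x 46 mm (y), in the middle of the stand's panel, its centre 58 mm above the bench. Origin at the centre of its face; z is the outward normal of its face.
- cup: The narrow steel cup, loose: straight, 52 mm outer diameter, 42 mm bore, 95 mm high, floor 6 mm thick, 0.4 kg (taller and narrower than the other steel cup). Origin at the centre of its underside, z up.
- wide_cup: Bystander: wide steel cup, 88 mm in diameter, 60 mm high. Origin at the centre of the underside. It and the narrow cup may have changed places.
- bottle: Bystander: reagent bottle, 72 mm in diameter, 175 mm high, origin under its centre.
- spray: Bystander: spray bottle, 66 mm in diameter, about 181 mm high, origin under its centre.
- petri: Bystander: flat closed dish, 94 mm in diameter, about 17 mm high, origin under its centre.
- slidebox: Bystander: small cardboard box 62 x 87 x 32 mm, origin under its centre.
- timer: Bystander: flat bench timer 62 x 62 x 18 mm, origin under its centre.
- marker: Bystander: marker pen lying on the bench, 120 mm long along its x, 14 mm thick, origin under its centre.

How it is judged:
By the outcome, as a careful person would: the job done as asked, in the order asked, and still so for the second after the job is handed in, with the robot touching nothing.
It also fails if it takes over 53 s, if anything falls off the work surface, if the arm or the gripper's body presses on something with over 40 N, if the wrist force passes 120 N, or if a joint passes its speed limit or range.

## Robot

A 6-joint arm with a two-finger parallel gripper is mounted at the origin on the work surface. World frame = base frame: x ahead of the robot, y to its left, z up, the work surface at z = 0. Lengths are in m, angles in rad, forces in N, time in s.
With the tool pointing down it reaches from about 0.4 to 0.825 m from the base axis. Payload 7 kg.
Tool frame: the origin (TCP) lies on the centre line of the jaws, within the pads' length; the fingertips stand 22 mm ahead of it and the grasp point (between the pads) lies 3 mm ahead of it; z points along the fingers, y is the line along which they close (so a half turn about z gives the same grasp; the last joint's range is limited). The gripper opens to 88 mm and grips with 3 to 60 N. Pads are 19 mm wide; open, the fingers measure 130 mm over their backs; the gripper's body (78 mm by 193 mm) begins 47 mm behind the grasp point.
Start: joints at [1.449, 0.359, 0.012, 0, -1.224, -0.288], TCP at [0.269, 0.619, 0.249] pointing down, gripper open.
Joint ranges: [-3.07, 3.07], [-1.43, 2.12], [-1.02, 1.25], [-3.03, 1.67], [-3.05, -0], [-3.03, 3.03]. Speed limits (rad/s): [2.39, 2.39, 3.01, 3.14, 3.14, 3.14].

## Interface

Orientations are given as [roll, pitch, yaw] about the fixed x, y, z axes, in that order (R = Rz(yaw) Ry(pitch) Rx(roll)).
In Python, from station import arm gives the robot as it stands.
- The arm moves only by the tool arm_command, never from a script. Its argument "series" is one flat list of numbers, 7 for each row, row after row: the turn, a rotation vector about the tool's x, y, z each as a share of 90 degrees, from -1 to 1, then the shift along the tool's x, y, z each as a share of 0.1 m, from -1 to 1, then the opening, from 0 (shut) to 1 (fully open). A call has 1 to 8 rows; each row is the pose to reach, as a shift and turn from the pose commanded when the call began, along the tool's axes at that moment; what a row does not reach only later rows make up. A row lasts 1/8 s, in which the tool goes at most 62.5 mm and 10.7 degrees, less where a joint would pass 70% of its speed; a pose out of reach is approached as far as the arm can. A call with a number of a shift or a turn outside -1 to 1 is refused whole. A call with a gripper value outside its range is refused whole. The fingers move at their own pace and stop on an object; "force" is the grip in N (left out, the last holds). Time passes only in rows, so rows that repeat a pose let the fingers close. It gives the time, the measured TCP pose, the force, the opening and the grip force at its end, in the units of the state.
- arm.get_state(): the state, without advancing time (a new reading comes with each control period).
- arm.grab_frame(name): name is "scene" or "side" or "wrist"; returns the picture (384x512x3 uint8, blue, green, red); there is no depth.
- arm.camera_model(name): a dict with "fovy" (degrees; the focal length in pixels is half the picture's height over the tangent of half this angle, whatever the lens; pixels are square), "cx", "cy" (the principal point, pixels), "D" ([k1, k2, p1, p2, k3] as OpenCV has them; the pictures are not rectified), "pose" (4x4, takes a point from camera to world coordinates). Camera axes: x right, y down, z forward; pixel columns grow to the right and rows downward; lengths in m; the calibration is good to about 2 mm. A picture is of the moment at which its call begins: read the wrist's pose just before it. camera_model takes no time and is no camera call; for the wrist camera it gives the pose at the moment of the call.
- arm.job_done(): hands the job in; it is judged then, once.
The state is a dict: "t": time; "q": joint angles; "qd": joint speeds; "joint_efforts": joint torques, N m; "eef_pos": TCP position; "ee_rot": TCP orientation; "force": force on the tool from outside, world axes, zero at the start; "moment": the same for the moment, N m; "width": finger opening in m; "gripper_force": force on a finger pad.
Only numpy, scipy, OpenCV 4.12 (cv2) and the standard library are available. Lean on these libraries where they do the work, as an engineer would, in place of code of your own. Each camera call takes 0.05 s, during which the arm holds its last target. There are 200 camera calls.

## Working session

There is one attempt and no reset: what is moved stays moved. The work goes in short steps, Python scripts to look and compute and a tool call to move; the robot and the scene stay as the last step left them, time stands still between calls to the robot, and variables do not carry over. Pictures are saved under pics/ and viewed, at most 10 in all, crops included, and the job is handed in when it is done.

Besides the shell and the picture viewer there is one more tool, called after "Emit:" as name(argument=value, ...), one argument or row to a line, values as JSON. arm_command: Moves the arm, as the interface text tells. Its arguments: {"type":"object","properties":{"series":{"type":"array"},"force":{"type":"number"}},"required":["series"]}

```bash
mkdir -p pics; ls; cat > h.py <<'E'
import numpy as np, cv2
from scipy.spatial.transform import Rotation as Ro
from station import arm
def cam(name):
    m=arm.camera_model(name); f=192/np.tan(np.radians(m['fovy'])/2)
    K=np.array([[f,0,m['cx']],[0,f,m['cy']],[0,0,1]]); return K,np.array(m['D'],float),np.array(m['pose'],float)
def rays(c,px):
    K,D,T=c; u=cv2.undistortPoints(np.array(px,float).reshape(-1,1,2),K,D)[:,0]
    d=np.c_[u,np.ones(len(u))]@T[:3,:3].T; return T[:3,3],d/np.linalg.norm(d,axis=1)[:,None]
def plane(c,px,z):
    o,d=rays(c,px); return o+d*((z-o[2])/d[:,2])[:,None]
def tri(obs):
    A=np.zeros((3,3));b=np.zeros(3)
    for c,p in obs:
        o,d=rays(c,[p]);P=np.eye(3)-np.outer(d[0],d[0]);A+=P;b+=P@o
    X=np.linalg.solve(A,b); r=[]
    for c,p in obs:
        o,d=rays(c,[p]); r.append(np.linalg.norm(np.cross(X-o,d[0])))
    return X,np.array(r)
def proj(c,X):
    K,D,T=c; Ti=np.linalg.inv(T); return cv2.projectPoints(np.array(X,float).reshape(-1,1,3),cv2.Rodrigues(Ti[:3,:3])[0],Ti[:3,3],K,D)[0][:,0]
E
python3 - <<'E'
from h import *
ims=[]
for n in("scene","side","wrist"):
    im=arm.grab_frame(n); cv2.imwrite(f"pics/{n}0.png",im); ims.append(im)
    K,D,T=cam(n); print(n,K[0,0],D,T.round(3).tolist())
s=arm.get_state();print(s)
cv2.imwrite("pics/scene0b.png",cv2.resize(ims[0],(800,600),interpolation=cv2.INTER_CUBIC))
cv2.imwrite("pics/side0b.png",cv2.resize(ims[1],(800,600),interpolation=cv2.INTER_CUBIC))
E
```

```text
pics
scene 476.9834882956034 [-0.12032362  0.          0.          0.          0.        ] [[-0.614, 0.576, -0.539, 1.325], [0.789, 0.443, -0.425, 0.551], [-0.006, -0.687, -0.727, 1.017], [0.0, 0.0, 0.0, 1.0]]
side 477.6910997729387 [-0.14499807  0.          0.          0.          0.        ] [[0.943, -0.169, 0.285, 0.255], [-0.331, -0.538, 0.775, -0.993], [0.022, -0.826, -0.564, 0.797], [0.0, 0.0, 0.0, 1.0]]
wrist 301.25329396356705 [-0.00143868  0.          0.          0.          0.        ] [[-0.398, -0.881, -0.256, 0.338], [-0.917, 0.383, 0.108, 0.588], [0.003, 0.278, -0.961, 0.384], [0.0, 0.0, 0.0, 1.0]]
{'t': 0.15, 'q': array([ 1.44909807e+00,  3.59220134e-01,  1.12770238e-02, -2.45865787e-04,
       -1.22409403e+00, -2.88103644e-01]), 'qd': array([ 7.51120503e-05, -2.59779800e-03,  4.29633416e-03,  1.11390146e-03,
       -2.85917305e-04,  8.92572206e-05]), 'joint_efforts': array([-1.37859039e-03, -5.83275139e+01,  2.93290472e+01,  7.00125262e+00,
        8.79396539e-03, -1.14342461e-04]), 'eef_pos': array([0.2688261 , 0.61879209, 0.24784426]), 'ee_rot': array([ 3.14033730e+00, -1.30954582e-04, -4.09885506e-01]), 'force': array([-0.06631626,  0.35952695, -0.34966989]), 'moment': array([ 0.0230539 ,  0.05370777, -0.01022143]), 'gripper_force': 0.0, 'width': 0.087725325356779}
```

View pics/scene0b.png

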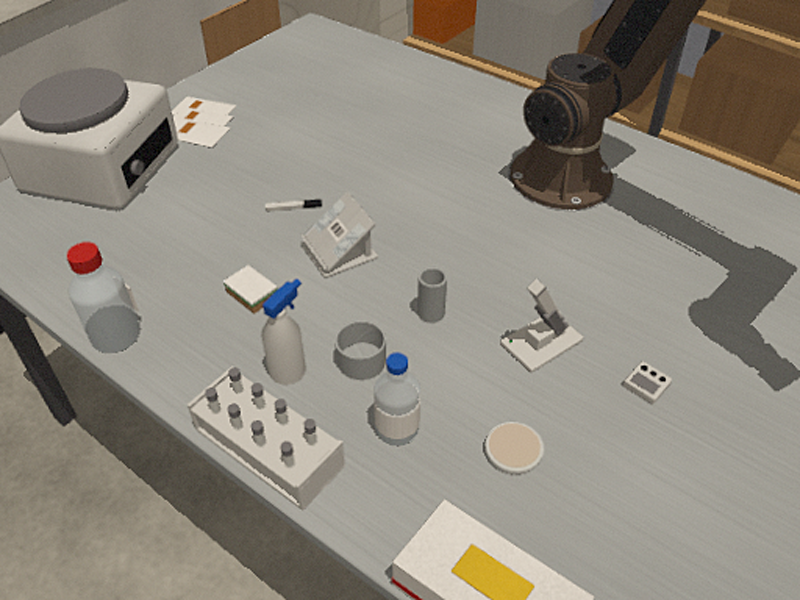

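View pics/side0b.png

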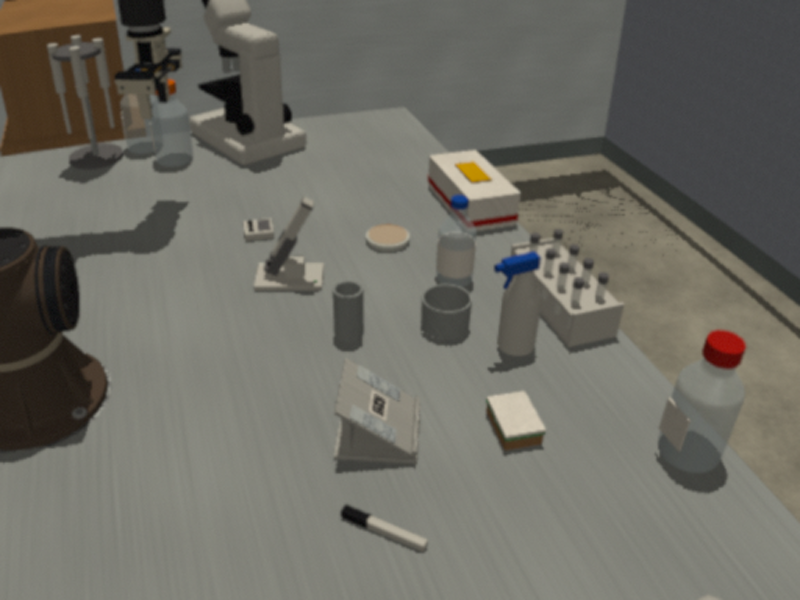

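The scene view shows, at 800 px scale, the dock with reader at (540,330), the narrow cup at (432,295), the stand at (340,235) and its label at (337,229). The side view shows the reader at (290,235), the cup at (348,315) and the label at (379,404). Next I'll take enlarged crops with the coarse positions.

```bash
python3 - <<'E'
from h import *
a=cv2.imread("pics/scene0.png");b=cv2.imread("pics/side0.png")
def crop(im,x,y):
    c=cv2.resize(im[y:y+75,x:x+100],(400,300),interpolation=cv2.INTER_CUBIC)
    for k in range(0,100,10):
        cv2.line(c,(k*4,0),(k*4,6),(0,0,255),1); 
        if k<75: cv2.line(c,(0,k*4),(6,k*4),(0,0,255),1)
    cv2.putText(c,f"{x},{y}",(300,290),0,.5,(0,0,255)); return c
m=np.vstack([np.hstack([crop(a,300,170),crop(a,175,115)]),np.hstack([crop(b,145,115),crop(b,190,225)])])
cv2.imwrite("pics/m1.png",m)
cs,cd=cam("scene"),cam("side")
for n,p,q in[("reader butt",(537,287),(307,204)),("label",(337,229),(379,404)),("cup rim c",(432,276),(348,290)),("wide rim",(361,338),(446,299)),("bottle cap",(397,362),(459,201)),("spray top",(286,290),(520,263)),("petri",(514,447),(388,237)),("timer",(648,381),(259,228))]:
    X,r=tri([(cs,np.array(p)*.64),(cd,np.array(q)*.64)]);print(n,X.round(3),r.round(4))
E
```

```text
reader butt [0.506 0.205 0.164] [0.0021 0.0021]
label [ 0.503 -0.235  0.059] [0.0014 0.0014]
cup rim c [0.528 0.013 0.094] [0.0018 0.0018]
wide rim [ 0.697 -0.015  0.059] [0.0022 0.0022]
bottle cap [0.773 0.123 0.17 ] [0.0012 0.0012]
spray top [ 0.773 -0.109  0.176] [0.0075 0.0075]
petri [0.695 0.297 0.011] [0.002 0.002]
timer [0.443 0.413 0.013] [0.0024 0.0024]
```

View pics/m1.png

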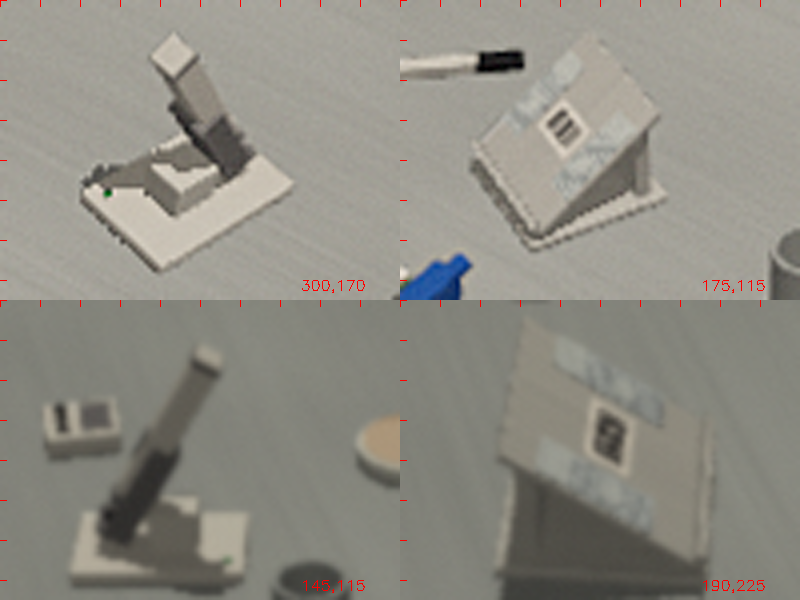

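The crops show four useful features, in source pixels:
- **Dock foot:** corners near scene (320,217), (340,237) and (373,216).
- **Reader butt:** scene (344,184) and side (197,129).
- **Stand panel:** all four corners visible in both views.
- **Label:** scene (215.5,146.5) and side (242.5,259).

```bash
cat >> h.py <<'E'
def R_of(rpy): return Ro.from_euler('xyz',rpy)
def plan(p,R,start=None):
    """print shares of a call from measured (or given) pose to target TCP p, Rotation R"""
    s=arm.get_state(); p0,R0=start if start else (np.array(s['eef_pos']),R_of(s['ee_rot']))
    rv=(R0.inv()*R).as_rotvec()/(np.pi/2); sh=R0.inv().apply(np.array(p)-p0)/.1
    print("turn",rv.round(3),"shift",sh.round(3)); return rv,sh
E
python3 - <<'E'
from h import *
cs,cd=cam("scene"),cam("side")
def T(p,q):
    X,r=tri([(cs,p),(cd,q)]);print(X.round(4),r[0].round(4));return X
print("foot top scene z=.012");F=plane(cs,[(320.2,217.5),(340,237.5),(373.2,216)],.012);print(F.round(4))
G=plane(cd,[(145+75/4,115+273/4),(145+245/4,115+275/4),(145+248/4,115+213/4),(145+85/4,115+212/4)],.012);print("side",G.round(4))
d=F[1]-F[2]; print("dock ang long",np.degrees(np.arctan2(*(F[1]-F[2])[[1,0]])),np.linalg.norm(F[1]-F[2]),np.linalg.norm(F[1]-F[0]))
for i,j in((0,1),(3,2)): print(np.degrees(np.arctan2(*(G[j]-G[i])[[1,0]])),np.linalg.norm(G[j]-G[i]))
print("butt");B=T((343.7,183.8),(197,129.5))
print("panel");P=[T((240,145.5),(222,230.5)),T((223,123.25),(215,265)),T((210,173.75),(268,253.75)),T((193,151.25),(266.25,290))]
up=(P[0]+P[1]-P[2]-P[3]);ya=(P[0]+P[2]-P[1]-P[3]);n=np.cross(up,ya);n/=np.linalg.norm(n)
n=n*np.sign(n[2]);print("n",n.round(3),"tilt",np.degrees(np.arccos(n[2])),"yaw",np.degrees(np.arctan2(n[1],n[0])),np.linalg.norm(up)/2,np.linalg.norm(ya)/2,np.mean(P,0))
print("y yaw",np.degrees(np.arctan2(ya[1],ya[0]))-90)
print("label");T((215.5,146.5),(242.5,259))
E
```

```text
foot top scene z=.012
[[0.5148 0.1593 0.012 ]
 [0.5432 0.2405 0.012 ]
 [0.4185 0.2758 0.012 ]]
side [[0.3985 0.1915 0.012 ]
 [0.5177 0.1513 0.012 ]
 [0.5412 0.2341 0.012 ]
 [0.421  0.2735 0.012 ]]
dock ang long -15.793246601688137 0.12962412652488303 0.08608781159151561
-18.65276011085055 0.12575338431893862
-18.11934428650819 0.12648686813754456
butt
[0.5085 0.2059 0.1666] 0.0018
panel
[ 0.4784 -0.1574  0.0867] 0.0011
[ 0.4304 -0.2665  0.0898] 0.0024
[ 0.5787 -0.1975  0.0212] 0.0028
[ 0.5335 -0.3088  0.022 ] 0.0024
n [ 0.483 -0.189  0.855] tilt 31.260619760401372 yaw -21.363091141638247 0.1284093940080893 0.11966314447828881 [ 0.50526829 -0.23256141  0.05495933]
y yaw -22.908301800062745
label
[ 0.5031 -0.236   0.059 ] 0.0013
```

Emit:
arm_command(
  series=[0,0,0,0.28,0.19,-0.01,1,0,0,0,0.56,0.37,-0.03,1,0,0,0,0.84,0.56,-0.05,1],
)

```text
t: 0.52
eef_pos: [0.3246, 0.5326, 0.2536]
ee_rot: [3.141, -0.0, -0.41]
force: [1.0, 0.6, 0.5]
width: 0.0876
gripper_force: 0.0
```

Emit:
arm_command(
  series=[0,0,0,0.28,0.19,-0.01,1,0,0,0,0.56,0.37,-0.03,1,0,0,0,0.84,0.56,-0.05,1],
)

```text
t: 0.9
eef_pos: [0.3794, 0.4475, 0.2589]
ee_rot: [-3.141, -0.0, -0.41]
force: [-0.2, 0.3, -1.1]
width: 0.0874
gripper_force: 0.0
```

Emit:
arm_command(
  series=[0,0,0,0.28,0.19,-0.01,1,0,0,0,0.56,0.37,-0.03,1,0,0,0,0.84,0.56,-0.05,1],
)

```text
t: 1.27
eef_pos: [0.4339, 0.3627, 0.2639]
ee_rot: [-3.141, -0.0, -0.41]
force: [0.1, 0.4, -0.8]
width: 0.0877
gripper_force: 0.0
```

Emit:
arm_command(
  series=[0,0,0,0.28,0.19,-0.01,1,0,0,0,0.56,0.37,-0.03,1,0,0,0,0.84,0.56,-0.05,1,0,0,0,0.84,0.56,-0.05,1],
)

```text
t: 1.78
eef_pos: [0.4888, 0.2772, 0.269]
ee_rot: [-3.141, -0.0, -0.413]
force: [-0.2, -0.0, -0.2]
width: 0.0877
gripper_force: 0.0
```

```bash
python3 - <<'E'
from h import *
s=arm.get_state();print(s['t'],s['eef_pos'],s['ee_rot'],s['q'].round(3))
B=np.array([.509,.205,.167]);u=R_of([0,np.pi/6,np.radians(-17.5)]).apply([0,0,1])
plan(B+u*.073,R_of([np.pi,np.pi/6,np.radians(-17.5)]))
E
```

```text
1.775 [0.48880455 0.27715618 0.26897188] [-3.14125739e+00 -2.86803810e-04 -4.12899763e-01] [ 0.864  0.16  -0.21   0.    -1.2    0.294]
turn [-0.018 -0.333 -0.067] shift [0.837 0.541 0.388]
```

Emit:
arm_command(
  series=[0,-0.08,-0.02,0.21,0.13,0.05,1,-0.01,-0.17,-0.03,0.42,0.27,0.1,1,-0.01,-0.25,-0.05,0.63,0.4,0.2,1,-0.02,-0.33,-0.07,0.84,0.54,0.3,1,-0.02,-0.333,-0.067,0.84,0.54,0.39,1,-0.02,-0.333,-0.067,0.84,0.54,0.39,1],
)

```text
t: 2.52
eef_pos: [0.5431, 0.1964, 0.2283]
ee_rot: [3.136, 0.525, -0.305]
force: [-0.4, 0.4, 0.3]
width: 0.0875
gripper_force: 0.0
```

```bash
python3 - <<'E'
from h import *
s=arm.get_state();print(s['t'],s['eef_pos'],s['ee_rot'],s['q'].round(3))
c=cam("wrist");im=arm.grab_frame("wrist");cv2.imwrite("pics/w1.png",im);np.savez("w1.npz",K=c[0],D=c[1],T=c[2])
print(proj(c,[.509,.205,.167]),proj(c,[.528,.013,.095]))
im=cv2.resize(im,(800,600),interpolation=cv2.INTER_CUBIC);cv2.imwrite("pics/w1b.png",im)
E
```

```text
2.525 [0.54310529 0.19640698 0.22829783] [ 3.13612942  0.52482458 -0.30515986] [ 0.45   0.484  0.195 -0.348 -1.678  0.85 ]
[[259.94008154 217.79838011]] [[507.14330494  71.92737796]]
```

View pics/w1b.png

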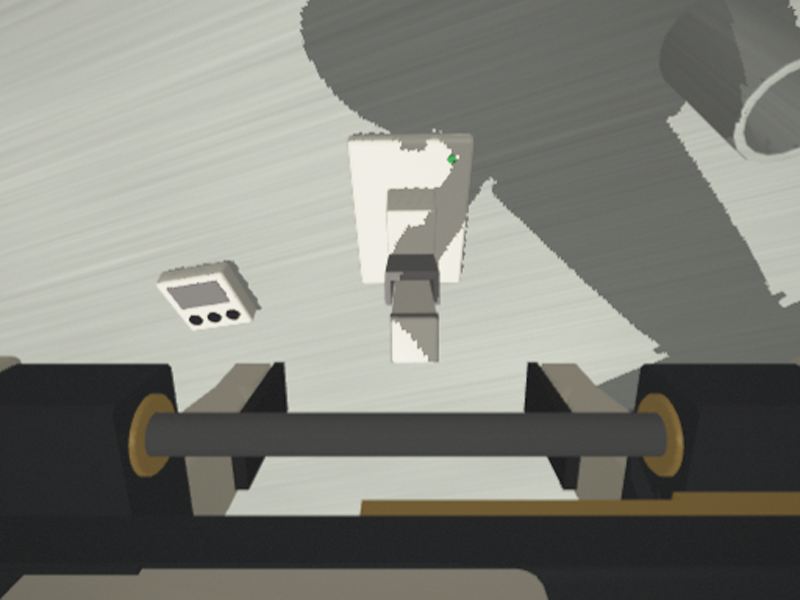

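The wrist view shows the butt face spanning (391..438, 315..361) at 800 px. Its centre is at (265.3,216.5) in source pixels, with the edges parallel to the jaws. It sits about 4 mm towards tool +y from where I estimated it.

```bash
python3 - <<'E'
from h import *
z=np.load("w1.npz");cw=(z['K'],z['D'],z['T']);cs,cd=cam("scene"),cam("side")
p=np.array([414.5,338])*.64
X,r=tri([(cw,p),(cs,(343.7,183.8)),(cd,(197,129.5))]);print(X,r)
for zz in(.165,.1686): print(plane(cw,[p],zz))
# foot corners far edge/near edge in wrist
F=plane(cw,np.array([(349,139),(472,139),(362,283),(462,283)])*.64,.012);print(F.round(4))
print("yaw",[np.degrees(np.arctan2(*(F[a]-F[b])[[1,0]])) for a,b in((0,2),(1,3))],np.degrees(np.arctan2(*(F[0]-F[1])[[1,0]]))-90)
s=arm.get_state();R=R_of(s['ee_rot']);print("tool coords butt",R.inv().apply(X-s['eef_pos']))
print("axis col",proj(cw,s['eef_pos']+R.apply([[0,0,.06],[0,0,.08]])))
E
```

```text
[0.50783297 0.20367378 0.16624087] [0.00249379 0.00304496 0.0016287 ]
[[0.50713627 0.20145242 0.165     ]]
[[0.51123087 0.2003149  0.1686    ]]
[[0.5408 0.2334 0.012 ]
 [0.5164 0.1559 0.012 ]
 [0.4168 0.2721 0.012 ]
 [0.3908 0.1901 0.012 ]]
yaw [np.float64(-17.30815846523535), np.float64(-15.222901289721332)] -17.472935825082274
tool coords butt [0.00080423 0.00381883 0.07274794]
axis col [[256.81742415 225.04233513]
 [256.97824354 215.35384666]]
```

Emit:
arm_command(
  series=[0,0,0,0.01,0.045,0,1,0,0,0,0.01,0.045,0.2,1,0,0,0,0.01,0.045,0.4,1,0,0,0,0.01,0.045,0.6,1,0,0,0,0.01,0.045,0.8,1,0,0,0,0.01,0.045,0.98,1,0,0,0,0.01,0.045,0.98,1],
  force=10,
)

```text
t: 3.45
eef_pos: [0.4949, 0.2068, 0.1442]
ee_rot: [3.137, 0.524, -0.302]
force: [0.9, 0.3, 0.7]
width: 0.0876
gripper_force: 0.0
```

```bash
python3 - <<'E'
from h import *
s=arm.get_state();print(s['t'],s['eef_pos'],s['ee_rot'],s['force'])
im=[arm.grab_frame(n) for n in("wrist","scene","side")]
np.savez("w2.npz",T=cam("wrist")[2])
up=lambda i,w,h:cv2.resize(i,(w,h),interpolation=cv2.INTER_CUBIC)
m=np.vstack([up(im[0][150:350],800,312)[:,:], np.hstack([up(im[1][130:230,290:430],400,286),up(im[2][90:190,135:275],400,286)])]);cv2.imwrite("pics/m2.png",m)
E
```

```text
3.45 [0.49486502 0.20678759 0.14415604] [ 3.13748469  0.52437146 -0.30210957] [0.94892039 0.33661173 0.68026582]
```

View pics/m2.png

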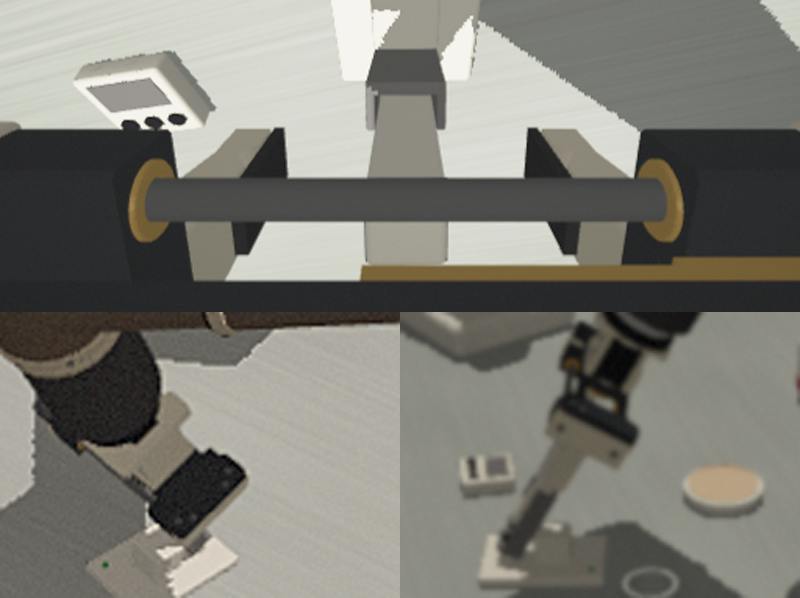

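The wrist view shows the pen at columns 365–447, centred between the jaws at 406 with no contact, so I'm closing on it.

Emit:
arm_command(
  series=[0,0,0,0,0,0,0,0,0,0,0,0,0,0,0,0,0,0,0,0,0,0,0,0,0,0,0,0,0,0,0,0,0,0,0,0,0,0,0,0,0,0],
  force=25,
)

```text
t: 4.35
eef_pos: [0.496, 0.2065, 0.1442]
ee_rot: [3.138, 0.524, -0.303]
force: [0.4, -0.2, 0.4]
width: 0.0333
gripper_force: 0.0
```

Emit:
arm_command(
  series=[0,0,0,0,0,0,0,0,0,0,0,0,0,0],
)

```text
t: 4.6
eef_pos: [0.496, 0.2065, 0.1442]
ee_rot: [3.138, 0.524, -0.303]
force: [-0.8, -0.9, 0.3]
width: 0.0219
gripper_force: 25.0
```

Emit:
arm_command(
  series=[0,0,0,0,0,-0.1,0,0,0,0,0,0,-0.25,0,0,0,0,0,0,-0.4,0,0,0,0,0,0,-0.6,0,0,0,0,0,0,-0.8,0,0,0,0,0,0,-1,0,0,0,0,0,0,-1,0],
)

```text
t: 5.48
eef_pos: [0.5453, 0.1917, 0.2325]
ee_rot: [3.14, 0.521, -0.303]
force: [-0.3, 0.4, -1.4]
width: 0.022
gripper_force: 25.0
```

```bash
python3 - <<'E'
from h import *
s=arm.get_state();print(s['t'],s['eef_pos'],s['ee_rot'],s['q'].round(3))
L=np.array([.5031,-.236,.059]);yw=np.radians(-22);n=R_of([0,np.radians(35),yw]).apply([0,0,1])
# tcp distance: nose 40 + s(128) + -3
tgt=L+n*(.04+.128+.003); Rt=R_of([np.pi,np.radians(35),yw]);print("aim tcp",tgt,n)
via=np.array([.57,-.15,.32])
p0=s['eef_pos'];print("delta",tgt-p0)
plan(tgt+n*.06,Rt)
E
```

```text
5.475 [0.54534185 0.19169093 0.23247271] [ 3.14039123  0.52073928 -0.30258771] [ 0.443  0.48   0.199 -0.346 -1.682  0.856]
aim tcp [ 0.59403965 -0.272742    0.199075  ] [ 0.53181081 -0.21486551  0.81915204]
delta [ 0.0486978  -0.46443294 -0.03339771]
turn [ 0.029 -0.057  0.044] shift [ 1.823  4.318 -1.222]
```

Emit:
arm_command(
  series=[0,0,0,-0.15,0,-0.26,0,0,0,0,-0.3,0,-0.52,0,0,0,0,-0.3,0,-0.52,0],
)

```text
t: 5.85
eef_pos: [0.5446, 0.1923, 0.293]
ee_rot: [3.141, 0.52, -0.301]
force: [-0.2, 0.3, -1.1]
width: 0.022
gripper_force: 25.0
```

Emit:
arm_command(
  series=[0,0,0,0.1,0.2,-0.03,0,0,0,0,0.21,0.43,-0.07,0,0,0,0,0.32,0.65,-0.1,0,0,0,0,0.424,0.864,-0.14,0],
)

```text
t: 6.35
eef_pos: [0.5602, 0.0944, 0.2814]
ee_rot: [3.137, 0.525, -0.304]
force: [0.8, 0.2, -0.9]
width: 0.0223
gripper_force: 25.0
```

Emit:
arm_command(
  series=[0,0,0,0.1,0.21,-0.03,0,0,0,0,0.21,0.43,-0.07,0,0,0,0,0.32,0.65,-0.1,0,0,0,0,0.424,0.864,-0.14,0],
)

```text
t: 6.85
eef_pos: [0.5764, -0.0006, 0.273]
ee_rot: [3.138, 0.524, -0.303]
force: [0.4, -0.2, -1.4]
width: 0.0221
gripper_force: 25.0
```

Emit:
arm_command(
  series=[0,0,0,0.1,0.21,-0.03,0,0,0,0,0.21,0.43,-0.07,0,0,0,0,0.32,0.65,-0.1,0,0,0,0,0.424,0.864,-0.14,0],
)

```text
t: 7.35
eef_pos: [0.5925, -0.0961, 0.2641]
ee_rot: [3.138, 0.524, -0.303]
force: [0.6, -0.4, -2.1]
width: 0.0217
gripper_force: 25.0
```

Emit:
arm_command(
  series=[0,0,0,0.1,0.21,-0.03,0,0,0,0,0.21,0.43,-0.07,0,0,0,0,0.32,0.65,-0.1,0,0,0,0,0.424,0.864,-0.14,0],
)

```text
t: 7.85
eef_pos: [0.6086, -0.1916, 0.2552]
ee_rot: [3.138, 0.524, -0.303]
force: [0.3, -0.2, -1.1]
width: 0.0219
gripper_force: 25.0
```

Emit:
arm_command(
  series=[0,0,0,0.1,0.21,-0.03,0,0,0,0,0.21,0.43,-0.07,0,0.03,-0.06,0.04,0.32,0.65,-0.1,0,0.03,-0.06,0.04,0.424,0.864,-0.14,0,0.03,-0.06,0.04,0.424,0.864,-0.14,0,0.03,-0.06,0.04,0.424,0.864,-0.14,0],
)

```text
t: 8.6
eef_pos: [0.6245, -0.2857, 0.2466]
ee_rot: [-3.138, 0.618, -0.378]
force: [-0.5, -0.2, -0.3]
width: 0.0221
gripper_force: 25.0
```

```bash
python3 - <<'E'
from h import *
s=arm.get_state();print(s['t'],s['eef_pos'],s['ee_rot'],s['q'].round(3),s['width'])
im={n:arm.grab_frame(n) for n in("wrist","scene","side")}
for n in im: cv2.imwrite(f"pics/a_{n}.png",im[n])
np.savez("w3.npz",K=cam("wrist")[0],D=cam("wrist")[1],T=cam("wrist")[2])
print(proj(cam("wrist"),s['eef_pos']+R_of(s['ee_rot']).apply([[0,0,.131],[0,0,.171],[0,0,.231]])),proj(cam("wrist"),[.5031,-.236,.059]))
up=lambda i,w,h:cv2.resize(i,(w,h),interpolation=cv2.INTER_CUBIC)
m=np.hstack([up(im["wrist"][:300,106:406],600,600)]);cv2.imwrite("pics/m3.png",m)
E
```

```text
8.6 [ 0.62451212 -0.2856919   0.24664583] [-3.13822844  0.61794123 -0.37776347] [-0.204  0.768  0.61  -0.115 -2.021  1.378] 0.022052884914268295
[[258.85439374 195.0786987 ]
 [258.83224929 184.87612222]
 [258.80756455 173.50236694]] [[258.29317939 172.4043981 ]]
```

View pics/m3.png

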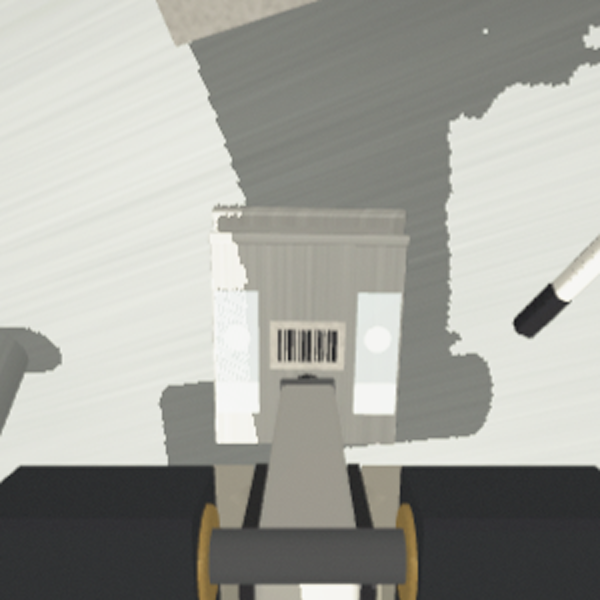

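The wrist view shows the pen pointing at the stand. The label centre is at crop (308,345), source (260,172.5), within 2 mm of prediction. The body's end edge is at crop (282..333, 382). Next I'll check how the pen sits in the hand and the stand's yaw.

```bash
python3 - <<'E'
from h import *
z=np.load("w3.npz");cw=(z['K'],z['D'],z['T']);cs,cd=cam("scene"),cam("side")
s=arm.get_state();R=R_of(s['ee_rot']);P=s['eef_pos']
f=lambda p:np.array(p)/2+np.array([106,0])
E=plane(cw,[f((212,236)),f((408,240))],.021);d=E[0]-E[1];print("low edge",E.round(4),np.linalg.norm(d),np.degrees(np.arctan2(d[1],d[0]))-90)
X,r=tri([(cw,f((308,345))),(cs,(215.5,146.5)),(cd,(242.5,259))]);print("label",X,r,"wrist@.058",plane(cw,[f((308,345))],.058))
tp=lambda q:P+R.apply(q)
print("pred end edge s=15 (crop px)",((proj(cw,tp([[.011,-.011,.116],[.011,.011,.116],[.009,0,.131],[.011,-.011,.03],[.011,.011,.03]]))-[106,0])*2).round(1).tolist())
N=tp([[0,0,.131],[0,0,-.0]])
a,b=cv2.imread("pics/a_scene.png"),cv2.imread("pics/a_side.png")
pa,pb=proj(cs,N),proj(cd,N);print(pa,pb)
def crop(im,c):
    x,y=int(c[0])-50,int(c[1])-60
    k=cv2.resize(im[y:y+120,x:x+100],(400,480),interpolation=cv2.INTER_CUBIC);cv2.putText(k,f"{x},{y}",(5,470),0,.5,(0,0,255));return k
cv2.imwrite("pics/m4.png",np.hstack([crop(a,pa[0]),crop(b,pb[0])]))
E
```

```text
low edge [[ 0.572  -0.2048  0.021 ]
 [ 0.5268 -0.3112  0.021 ]] 0.11562962245931077 -23.000826371368376
label [ 0.50260455 -0.23695814  0.05905898] [0.00103267 0.00156032 0.00137082] wrist@.058 [[ 0.50118107 -0.23750614  0.058     ]]
pred end edge s=15 (crop px) [[278.3, 376.6], [329.2, 376.6], [303.8, 372.7], [265.5, 448.7], [340.1, 448.6]]
[[196.83977956 131.6752132 ]
 [168.53287632 109.88824366]] [[267.71755176 231.98354237]
 [307.04295064 192.8363668 ]]
```

View pics/m4.png

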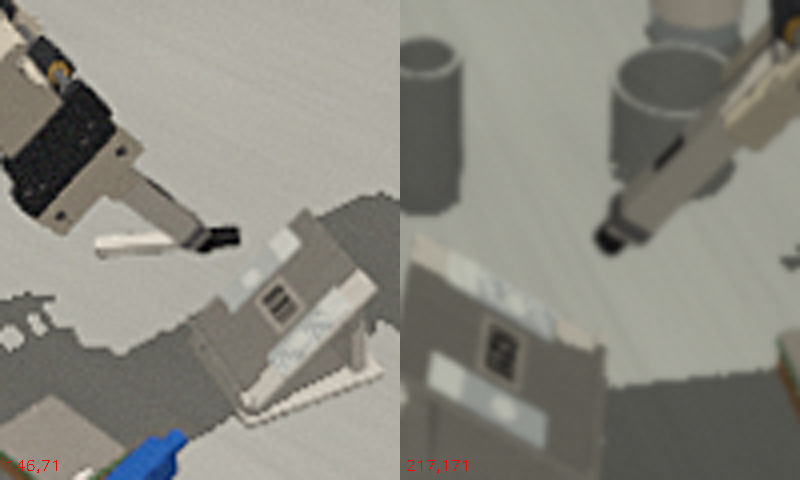

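The scene and side views show the nose at crop (200,240) and (607,240). Both are within about 1 px of the prediction for a pen lying along the tool axis, so I can use the tool axis for aiming.

```bash
python3 - <<'E'
from h import *
L=np.array([.503,-.236,.0585]);yw=np.radians(-22.5);n=R_of([0,np.radians(35),yw]).apply([0,0,1])
plan(L+n*.170,R_of([np.pi,np.radians(35),yw]))
E
```

```text
turn [0.004 0.004 0.008] shift [0.014 0.012 0.6  ]
```

Emit:
arm_command(
  series=[0.004,0.004,0.008,0.014,0.012,0.1,0,0.004,0.004,0.008,0.014,0.012,0.22,0,0.004,0.004,0.008,0.014,0.012,0.35,0,0.004,0.004,0.008,0.014,0.012,0.47,0,0.004,0.004,0.008,0.014,0.012,0.55,0,0.004,0.004,0.008,0.014,0.012,0.6,0,0.004,0.004,0.008,0.014,0.012,0.6,0],
)

```text
t: 9.62
eef_pos: [0.5927, -0.2739, 0.1969]
ee_rot: [-3.141, 0.612, -0.393]
force: [0.1, -0.8, -0.5]
width: 0.022
gripper_force: 25.0
```

```bash
python3 - <<'E'
from h import *
s=arm.get_state();print(s['t'],s['eef_pos'],s['ee_rot'])
L=np.array([.503,-.236,.0585]);yw=np.radians(-22.5);n=R_of([0,np.radians(35),yw]).apply([0,0,1])
plan(L+n*.170,R_of([np.pi,np.radians(35),yw]))
cw,cs,cd=cam("wrist"),cam("scene"),cam("side")
im={k:arm.grab_frame(k) for k in("wrist","scene","side")}
R=R_of(s['ee_rot'])
for k,c in(("wrist",cw),("scene",cs),("side",cd)): print(k,proj(c,s['eef_pos']+R.apply([[0,0,.130],[0,0,.170]])).round(1).tolist(),proj(c,L).round(1))
def crop(i,x,y,w,h,W,H):
    return cv2.resize(i[y:y+h,x:x+w],(W,H),interpolation=cv2.INTER_CUBIC)
m=np.hstack([crop(im["wrist"],206,110,100,130,260,338),crop(im["scene"],165,95,80,104,260,338),crop(im["side"],200,205,80,104,260,338)])
cv2.imwrite("pics/m5.png",m)
E
```

```text
9.625 [ 0.59272292 -0.27392114  0.19694031] [-3.14106111  0.61198848 -0.39309815]
turn [-0.     0.001 -0.   ] shift [-0.004 -0.007 -0.007]
wrist [[257.9, 196.1], [258.0, 185.7]] [[257.5 186.1]]
scene [[207.8, 141.0], [215.2, 146.8]] [[215.2 146.8]]
side [[252.2, 249.1], [241.8, 259.4]] [[241.9 259. ]]
```

View pics/m5.png

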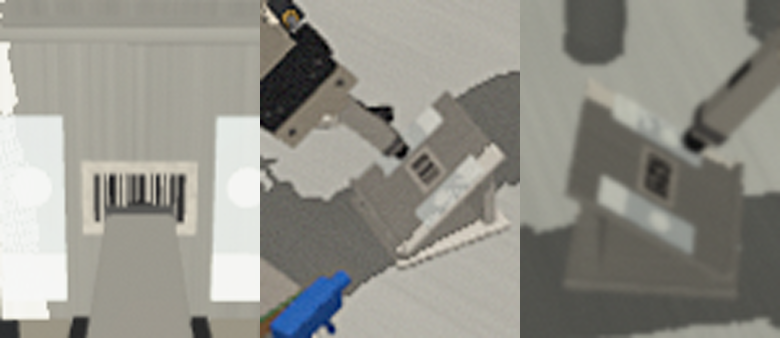

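The views agree: the nose is centred on the label in column, points squarely at it and stands 36–40 mm away. I'll back off 2 mm and hold for over 2 s.

Emit:
arm_command(
  series=[0,0,0,0,0,-0.02,0,0,0,0,0,0,-0.02,0,0,0,0,0,0,-0.02,0,0,0,0,0,0,-0.02,0,0,0,0,0,0,-0.02,0,0,0,0,0,0,-0.02,0,0,0,0,0,0,-0.02,0,0,0,0,0,0,-0.02,0],
)

```text
t: 10.78
eef_pos: [0.5939, -0.2744, 0.1987]
ee_rot: [-3.141, 0.612, -0.393]
force: [-0.3, -0.4, -1.3]
width: 0.0219
gripper_force: 25.0
```

Emit:
arm_command(
  series=[0,0,0,0,0,0,0,0,0,0,0,0,0,0,0,0,0,0,0,0,0,0,0,0,0,0,0,0,0,0,0,0,0,0,0,0,0,0,0,0,0,0,0,0,0,0,0,0,0,0,0,0,0,0,0,0],
)

```text
t: 11.78
eef_pos: [0.5939, -0.2744, 0.1987]
ee_rot: [-3.141, 0.612, -0.393]
force: [0.7, 1.7, -2.1]
width: 0.0219
gripper_force: 25.0
```

Emit:
arm_command(
  series=[0,0,0,0,0,0,0,0,0,0,0,0,0,0,0,0,0,0,0,0,0,0,0,0,0,0,0,0,0,0,0,0,0,0,0,0,0,0,0,0,0,0,0,0,0,0,0,0,0,0,0,0,0,0,0,0],
)

```text
t: 12.78
eef_pos: [0.5939, -0.2745, 0.1987]
ee_rot: [-3.141, 0.612, -0.393]
force: [0.6, -0.1, -1.2]
width: 0.0218
gripper_force: 25.0
```

Emit:
arm_command(
  series=[0,0,0,0,0,0,0,0,0,0,0,0,0,0,0,0,0,0,0,0,0,0,0,0,0,0,0,0],
)

```text
t: 13.28
eef_pos: [0.5939, -0.2744, 0.1987]
ee_rot: [-3.141, 0.612, -0.393]
force: [-0.1, -0.3, -1.4]
width: 0.0217
gripper_force: 25.0
```

```bash
python3 - <<'E'
from h import *
s=arm.get_state();print(s['t'],s['eef_pos'],s['ee_rot'],s['q'].round(3))
# narrow cup: rim from the first wide shots (m1-free): dark/rim ellipse fits
cs,cd=cam("scene"),cam("side")
for n,c,pt in(("scene",cs,(432,276)),("side",cd,(348,290))):
    im=cv2.imread(f"pics/{n}0.png");g=cv2.cvtColor(im,cv2.COLOR_BGR2GRAY)
    x,y=int(pt[0]*.64),int(pt[1]*.64);w=g[y-18:y+42,x-22:x+22];bg=np.median(w[:, :4]);m=(w<bg-28).astype(np.uint8)
    cs_,_=cv2.findContours(m,cv2.RETR_EXTERNAL,cv2.CHAIN_APPROX_NONE);k=max(cs_,key=cv2.contourArea)
    b=cv2.boundingRect(k);print(n,"bg",bg,"bbox",b[0]+x-22,b[1]+y-18,b[2],b[3])
    for r in range(0,60,4): print(y-18+r,''.join('#' if v else '.' for v in m[r]))
E
```

```text
13.275 [ 0.59386529 -0.27443691  0.19866664] [-3.14100948  0.61185593 -0.39314208] [-0.2    0.729  0.43  -0.116 -1.874  1.377]
scene bg 160.0 bbox 262 179 24 28
158 ............................................
162 ............................................
166 ............................................
170 ............................................
174 .................############...............
178 ................##############..............
182 .............#####...........###............
186 .............###################............
190 ............###################.............
194 ........#######################.............
198 .........######################.............
202 ..............################..............
206 .....................####...................
210 ............................................
214 ............................................
side bg 129.0 bbox 213 181 20 44
167 ............................................
171 ............................................
175 ............................................
179 ............................................
183 #..............###############..............
187 ##...........#.##############..#............
191 .............####################...........
195 .............####################...........
199 .............####################...........
203 .............####################...........
207 ..............###################...........
211 ..............###################...........
215 ..............##################............
219 .............###################............
223 ................#############...............
```

Emit:
arm_command(
  series=[0,0,0,0,0,-0.1,0,0,0,0,0,0,-0.25,0,0,0,0,0,0,-0.45,0,0,0,0,0,0,-0.65,0,0,0,0,0,0,-0.8,0],
)

```text
t: 13.9
eef_pos: [0.637, -0.2925, 0.2655]
ee_rot: [-3.141, 0.611, -0.393]
force: [-0.1, -0.4, -1.5]
width: 0.0215
gripper_force: 25.0
```

```bash
python3 - <<'E'
from h import *
plan([.528,.013,.285],R_of([np.pi,0,-.393]))
E
```

```text
turn [-0.     0.389 -0.   ] shift [-1.896 -2.404  1.089]
```

Emit:
arm_command(
  series=[0,0.06,0,-0.1,-0.13,0.04,0,0,0.13,0,-0.22,-0.27,0.1,0,0,0.2,0,-0.33,-0.41,0.15,0,0,0.27,0,-0.45,-0.55,0.2,0,0,0.34,0,-0.55,-0.7,0.25,0,0,0.389,0,-0.65,-0.8,0.3,0,0,0.389,0,-0.65,-0.8,0.3,0],
)

```text
t: 14.78
eef_pos: [0.601, -0.1901, 0.2795]
ee_rot: [-3.14, -0.002, -0.392]
force: [0.6, -0.8, -0.7]
width: 0.0217
gripper_force: 25.0
```

```bash
python3 - <<'E'
from h import *
plan([.528,.013,.285],R_of([np.pi,0,-.393]))
E
```

```text
turn [-0.001 -0.001  0.001] shift [-1.45  -1.599 -0.056]
```

Emit:
arm_command(
  series=[0,0,0,-0.18,-0.2,0,0,0,0,0,-0.36,-0.4,-0.01,0,0,0,0,-0.54,-0.6,-0.02,0,0,0,0,-0.725,-0.8,-0.03,0],
)

```text
t: 15.28
eef_pos: [0.5661, -0.0891, 0.2804]
ee_rot: [3.142, 0.002, -0.394]
force: [-0.1, -0.3, -1.2]
width: 0.0215
gripper_force: 25.0
```

Emit:
arm_command(
  series=[0,0,0,-0.18,-0.2,0,0,0,0,0,-0.36,-0.4,-0.01,0,0,0,0,-0.54,-0.6,-0.02,0,0,0,0,-0.725,-0.8,-0.03,0,0,0,0,-0.725,-0.8,-0.03,0],
)

```text
t: 15.9
eef_pos: [0.5298, 0.0133, 0.2838]
ee_rot: [-3.141, 0.001, -0.392]
force: [1.1, -1.3, -0.5]
width: 0.022
gripper_force: 25.0
```

```bash
python3 - <<'E'
from h import *
s=arm.get_state();print(s['t'],s['eef_pos'],s['ee_rot'],s['q'].round(3))
R=R_of(s['ee_rot']);N=s['eef_pos']+R.apply([0,0,.130])
ims=[]
for k in("wrist","scene","side"):
    c=cam(k);im=arm.grab_frame(k);cv2.imwrite(f"pics/h_{k}.png",im)
    if k=="wrist": np.savez("w4.npz",K=c[0],D=c[1],T=c[2])
    x,y=proj(c,[.528,.013,.11])[0].astype(int);x=min(max(x-40,0),432);y=min(max(y-64,0),256)
    print(k,"crop",x,y,"nose",(proj(c,N)-[x,y]).round(1)*3.25,"rimc",(proj(c,[.528,.013,.095])-[x,y]).round(1)*3.25)
    ims.append(cv2.resize(im[y:y+128,x:x+80],(260,416),interpolation=cv2.INTER_CUBIC))
cv2.imwrite("pics/m6.png",np.hstack(ims))
E
```

```text
15.9 [0.52976246 0.0132845  0.28380594] [-3.14117370e+00  1.16113663e-03 -3.91896350e-01] [ 3.950e-01  9.700e-02 -2.490e-01 -1.000e-03 -1.225e+00  7.850e-01]
wrist crop 218 122 nose [[129.675 241.15 ]] rimc [[133.25  197.925]]
scene crop 236 108 nose [[131.95  173.225]] rimc [[130.325 222.95 ]]
side crop 181 116 nose [[133.575 161.2  ]] rimc [[133.25 223.6 ]]
```

View pics/m6.png

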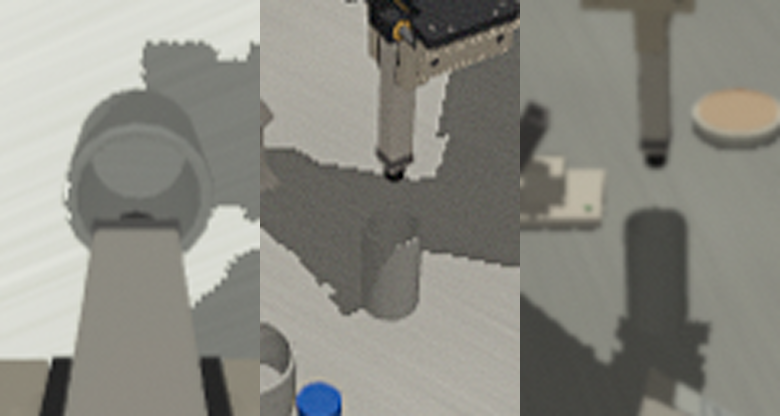

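The views show the nose directly over the narrow cup. In the wrist crop the rim runs from 70 to 210 (top at row 122) and the nose is at column 137. In the scene crop the cup is centred at 131 and the nose at 134, and in the side crop they are at 136 and 135. The offsets are about 2 mm, against at least 5 mm of clearance, so I'll work out the small correction.

```bash
python3 - <<'E'
from h import *
z=np.load("w4.npz");cw=(z['K'],z['D'],z['T'])
t=np.linspace(0,6.28,100)
for cx,cy in((.528,.013),(.5295,.011),(.5275,.015)):
    r=(proj(cw,np.c_[cx+.026*np.cos(t),cy+.026*np.sin(t),0*t+.095])-[218,122])*3.25;print(cx,cy,r.min(0).round(1),r.max(0).round(1))
s=arm.get_state();print(s['eef_pos'])
plan([.5285,.0115,.285-.05],R_of([np.pi,0,-.393]))
E
```

```text
0.528 0.013 [ 56.7 121.7] [209.5 270.6]
0.5295 0.011 [ 60.4 115.3] [213.4 264.7]
0.5275 0.015 [ 52.  125.4] [204.5 273.9]
[0.52993356 0.01187904 0.28331472]
turn [-0.     0.001 -0.   ] shift [-0.011  0.009  0.483]
```

Emit:
arm_command(
  series=[0,0,0,-0.01,0.005,0.05,0,0,0,0,-0.01,0.005,0.15,0,0,0,0,-0.01,0.005,0.3,0,0,0,0,-0.01,0.005,0.45,0,0,0,0,-0.01,0.005,0.6,0,0,0,0,-0.01,0.005,0.75,0,0,0,0,-0.01,0.005,0.9,0,0,0,0,-0.01,0.005,1,0],
)

```text
t: 17.05
eef_pos: [0.5279, 0.0121, 0.182]
ee_rot: [3.142, 0.001, -0.393]
force: [0.4, 0.1, -0.3]
width: 0.0218
gripper_force: 25.0
```

```bash
python3 - <<'E'
from h import *
s=arm.get_state();print(s['t'],s['eef_pos'],s['ee_rot'],s['force'],s['moment'])
E
```

```text
17.05 [0.52792617 0.01212711 0.18200983] [ 3.14154193e+00  1.40499681e-03 -3.93455979e-01] [ 0.36602753  0.14779072 -0.29689988] [-0.00385958 -0.01598592  0.00403656]
```

Emit:
arm_command(
  series=[0,0,0,0,0,0.08,0,0,0,0,0,0,0.16,0,0,0,0,0,0,0.24,0,0,0,0,0,0,0.32,0,0,0,0,0,0,0.38,0,0,0,0,0,0,0.38,0],
)

```text
t: 17.8
eef_pos: [0.5279, 0.0121, 0.1447]
ee_rot: [3.141, 0.001, -0.394]
force: [-0.2, 0.2, -1.4]
width: 0.0219
gripper_force: 25.0
```

Emit:
arm_command(
  series=[0,0,0,0,0,0.01,0,0,0,0,0,0,0.02,0,0,0,0,0,0,0.03,0,0,0,0,0,0,0.03,0],
)

```text
t: 18.3
eef_pos: [0.5281, 0.0122, 0.1422]
ee_rot: [-3.141, 0.001, -0.393]
force: [-0.4, 0.1, -0.4]
width: 0.022
gripper_force: 25.0
```

Emit:
arm_command(
  series=[0,0,0,0,0,0.01,0,0,0,0,0,0,0.02,0,0,0,0,0,0,0.02,0],
)

```text
t: 18.68
eef_pos: [0.5281, 0.0122, 0.1401]
ee_rot: [-3.141, 0.001, -0.394]
force: [-0.3, 0.2, -1.2]
width: 0.0216
gripper_force: 25.0
```

No floor contact yet, so I'm continuing in fine steps.

Emit:
arm_command(
  series=[0,0,0,0,0,0.01,0,0,0,0,0,0,0.02,0,0,0,0,0,0,0.02,0],
)

```text
t: 19.05
eef_pos: [0.5281, 0.0122, 0.1381]
ee_rot: [-3.141, 0.001, -0.393]
force: [-0.5, 0.4, -2.0]
width: 0.0217
gripper_force: 25.0
```

Emit:
arm_command(
  series=[0,0,0,0,0,0.01,0,0,0,0,0,0,0.01,0],
)

```text
t: 19.3
eef_pos: [0.5283, 0.0121, 0.1379]
ee_rot: [-3.141, 0.0, -0.393]
force: [-2.5, 0.7, 5.1]
width: 0.0219
gripper_force: 25.0
```

Emit:
arm_command(
  series=[0,0,0,0,0,0.01,0,0,0,0,0,0,0.01,0],
)

```text
t: 19.55
eef_pos: [0.5288, 0.012, 0.1378]
ee_rot: [-3.141, -0.001, -0.393]
force: [-3.0, -0.5, 12.4]
width: 0.0219
gripper_force: 25.0
```

Floor contact came at TCP z = 0.138, as predicted. I'm easing the load and letting go.

Emit:
arm_command(
  series=[0,0,0,0,0,-0.015,0,0,0,0,0,0,-0.015,0,0,0,0,0,0,-0.015,0.5,0,0,0,0,0,-0.015,0.5,0,0,0,0,0,-0.015,0.5,0,0,0,0,0,-0.015,0.5],
)

```text
t: 20.3
eef_pos: [0.5282, 0.0122, 0.1376]
ee_rot: [-3.141, 0.001, -0.393]
force: [0.3, -0.2, 1.2]
width: 0.0439
gripper_force: 0.0
```

```bash
python3 - <<'E'
from h import *
s=arm.get_state();print(s['t'],s['eef_pos'],s['force'],s['width'])
im=arm.grab_frame("wrist");cv2.imwrite("pics/r_w.png",im)
a,b=arm.grab_frame("scene"),arm.grab_frame("side")
u=lambda i:cv2.resize(i[70:220,200:300],(260,390),interpolation=cv2.INTER_CUBIC)
m=np.hstack([u(a),cv2.resize(b[80:230,170:270],(260,390),interpolation=cv2.INTER_CUBIC),cv2.resize(im[100:300,190:323],(260,390))])
cv2.imwrite("pics/m7.png",m)
E
```

```text
20.3 [0.52815362 0.01219935 0.13758396] [ 0.26038759 -0.24485737  1.16453033] 0.043910926211260026
```

View pics/m7.png

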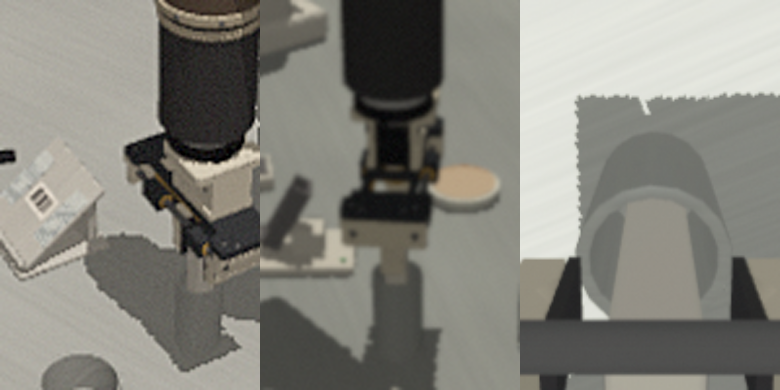

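The jaws are open and clear of the pen, which stands in the cup at wrist crop column 655, midway between the fingers. I'm withdrawing straight up.

Emit:
arm_command(
  series=[0,0,0,0,0,0,0.8,0,0,0,0,0,0,0.8,0,0,0,0,0,-0.1,0.8,0,0,0,0,0,-0.25,0.8,0,0,0,0,0,-0.45,0.8,0,0,0,0,0,-0.65,0.8,0,0,0,0,0,-0.85,0.8,0,0,0,0,0,-1,0.8],
)

```text
t: 21.45
eef_pos: [0.5286, 0.0122, 0.2398]
ee_rot: [-3.14, -0.001, -0.393]
force: [0.6, 0.7, 1.0]
width: 0.0701
gripper_force: 0.0
```

Emit:
arm_command(
  series=[0,0,0,0,0,-0.2,0.8,0,0,0,0,0,-0.45,0.8,0,0,0,0,0,-0.7,0.8,0,0,0,0,0,-0.9,0.8,0,0,0,0,0,-0.9,0.8],
)

```text
t: 22.08
eef_pos: [0.5288, 0.0121, 0.3298]
ee_rot: [-3.139, -0.002, -0.393]
force: [-0.6, 0.4, -0.9]
width: 0.0699
gripper_force: 0.0
```

```bash
python3 - <<'E'
from h import *
s=arm.get_state();print(s['t'],s['eef_pos'],s['force'],s['width'])
ims=[]
for n,o in(("scene","scene0"),("side","side0")):
    c=cam(n);im=arm.grab_frame(n);cv2.imwrite(f"pics/f_{n}.png",im);g=cv2.cvtColor(im,cv2.COLOR_BGR2GRAY)
    b=proj(c,[.528,.0125,.166])[0];r=proj(c,[.528,.0125,.1])[0];print(n,"butt",b.round(1),"rim",r.round(1))
    for v in range(int(b[1])-8,int(r[1])+12,4): print(v,' '.join(f"{k:3d}" for k in g[v,int(b[0])-16:int(b[0])+17:2]))
E
```

```text
22.075 [0.52884261 0.0121461  0.3297886 ] [-0.60306036  0.43071564 -0.90140985] 0.06987422506874763
scene butt [276.8 157.4] rim [276.  175.3]
149 164 164 166 162 166 166 165 164 165 167 167 164 167 165 165 167 110
153 165 164 167 164 167 162 166 165 165 169 164 163 166 167 169 141  90
157  86 127 134 130 168 173 128 120 119 122 117 157 168 166 142  88  92
161  96  95  99  96  95  95 109  76 119  98  70  78  88  88  90  97  95
165  96  97  94  96  94  95 117 110 121 121 121 113  97  93 101 102  95
169  96  93  94  99  97  95 109 113 120 120 120 106  93  94  95  93  91
173 103  95  94  97  98  93 107 110 120 122 117  98  93  97  97  98  91
177  96  99  96 100  93  90 111 109 116 118 116  97 137 116  96  97  99
181  94  98  96  93  88  94 100 104 140 144 146 163 136  91  93  94  92
185  97  96  94  98  87  91 100 107 112 113 111 108 107 162 165 164 165
side butt [221.5 161.8] rim [222.  183.4]
153 137 137 138 138 137 137 138 138 138 137 138 137 136 136 129 141 164
157 138 137 137 137 137 137 138 136 139 140 138 138 138 137 134 100  89
161 138 138 137 136 138 139 121  94  93  92  94 126 139 139 140 139 136
165 137 138 137 136 136 136  94  67  68  65  72 128 140 140 140 140 140
169 176 147 138 139 138 136 116  98  96  97  93 128 141 141 141 140 140
173 173 136 140 139 139 137 116  97  97  96  95 125 139 141 142 143 142
177 165 128 139 140 140 139 121  98  95  97  95 127 137 139 142 143 143
181 161 131 140 140 136 126 104  97  97  96  95 102 130 136 139 142 143
185 105 137 139 134  90  62  74  95  97  97  93  73  68  77 129 139 142
189 137 138 140 134  88  68  71  80  81  82  80  72  69  74 129 139 138
193 135 136 138 138  97  68  70  73  73  72  73  71  68  75 129 139 140
```

```bash
python3 -c "
from station import arm
print(arm.job_done())"
```

```text
the job is handed in; nothing more can be done
None
```

The reader was aimed at the label from about 40 mm, held there for over two seconds, then stood nose down on the floor of the narrow cup; it was still upright after release, and the job was handed in at about 22 s.

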